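# Dip the honey dipper into the frosted jar

### The arm

A 6-joint arm with a two-finger parallel gripper is mounted at the origin on the work surface. World frame = base frame: x ahead of the robot, y to its left, z up, the work surface at z = 0. Lengths are in mm, angles in rad, forces in N, time in s.
With the tool pointing down it reaches from about 400 to 925 mm from the base axis. Payload 12.5 kg.
Tool frame: the origin (TCP) lies midway between the tips of the shut fingers; the grasp point (between the pads) lies 19 mm behind it; z points along the fingers, y is the direction in which the jaws open and shut (so a half turn about z gives the same grasp; the last joint's range is limited). The gripper opens to 95 mm and grips with 3 to 60 N. Pads are 20 mm wide; open, the fingers measure 119 mm over their backs; the gripper's body (75 mm by 180 mm) begins 59 mm behind the grasp point.
Start: joints at [-1.332, 0.491, 1.559, -0, 1.092, -0.106], TCP at [211.279, -588.225, 214.661] pointing down, gripper open.
Joint ranges: [-3.1, 3.1], [-0.84, 2.19], [0.05, 2.79], [-1.13, 4.28], [0.06, 2.93], [-2.69, 2.69]. Speed limits (rad/s): [2.22, 2.22, 2.79, 3.14, 3.14, 3.14].

### API

Orientations are given as [roll, pitch, yaw] about the fixed x, y, z axes, in that order (R = Rz(yaw) Ry(pitch) Rx(roll)).
In Python, from cell import env gives the robot as it stands.
- The arm moves only by the tool drive_tool, never from a script. Its argument "increments" is a list of rows, each a list of 2 entries, a list of its own where there are three numbers: the shift along the tool's x, y, z as a fraction of full scale, then the turn, a rotation vector about the tool's x, y, z as a fraction of full scale. In form: [[[x, y, z], [ax, ay, az]], ...]. A call has 1 to 5 rows; each row shifts and turns the commanded pose from where the row before left it, along the tool's axes as they then stand; what a row does not reach is not made up. Full scale, the value 1, is 30 mm for a shift and 0.08 rad for a turn. A row lasts 1/12 s, in which the tool goes at most 41.7 mm and 7.16 degrees, less where a joint would pass 70% of its speed; a pose out of reach is approached as far as the arm can. A call with a number of a shift or a turn outside -1 to 1 is refused whole. A call with a gripper value outside its range is refused whole. "jaw" is the opening, from -1 (shut) to 1 (fully open), so that 0 is half open, set as the call begins (left out, the last holds). The fingers move at their own pace and stop on an object; the grip force is fixed at half the most. Time passes only in rows, so rows that do not move let the fingers close. It gives the time, the measured TCP pose, the force and the opening at its end, in the units of the state.
- env.state(): the state, without advancing time (a new reading comes with each control period).
- env.read_camera(name): name is "scene" or "top"; returns a dict with "pixels" (400x640x3 uint8, blue, green, red), "vertical_fov" (degrees; the focal length in pixels is half the picture's height over the tangent of half this angle, whatever the lens; pixels are square), "cx", "cy" (the principal point, pixels), "world_to_cam" (4x4, takes a point from world to camera coordinates). Camera axes: x right, y down, z forward; pixel columns grow to the right and rows downward; lengths in mm; the calibration is good to about 2 mm. A picture is of the moment at which its call begins. There is no depth.
- env.job_done(): hands the job in, once; it reports no verdict.
Trained networks look in a picture, given as the dict that the camera call returned (one of the last four; its "shot" number tells which), for a name from the list of things; names that differ only in an ending like _2 or _b are one class to them, and where a whole thing is asked for, a point or a joint stands for the part that bears it (a point fixed in the world has none). Each returns a list of dicts, best first, with "score" (0 to 1); they miss things now and then, are a little off and sometimes report something else, mostly with a low value. They report only what shows in the picture. A call takes as long as a camera call. They do not tell look-alikes from the thing itself.
- env.boxes_of(target, picture): "point" ([x, y, z] in mm, in world coordinates, good to about 4 mm: the middle of the surface that is visible of it).
- env.tip_of(target, picture): "point" ([x, y, z] in mm, in world coordinates, good to about 4 mm: a listed point, or the origin of a listed thing).
The state is a dict: "t": time; "joints": joint angles; "qvel": joint speeds; "tau": joint torques, N m; "eef_pos": TCP position; "tcp_rot": TCP orientation; "ft_force": force on the tool from outside, world axes, zero at the start; "moment": the same for the moment, N m; "opening": opening from 0.0 (shut) to 1.0 (fully open).
Only numpy, scipy, OpenCV 4.12 (cv2) and the standard library are available. Lean on these libraries where they do the work, as an engineer would, in place of code of your own. Each camera call takes 0.05 s, during which the arm holds its last target.

### The job

Lift the lid off the frosted glass jar by its knob and lay it flat, knob up, on the square cork mat. Then take the wooden honey dipper by its handle, hold it upright and dip it into the jar until its whole ridged head is below the rim, keep it there a moment, lift it out, and stand it upright on its head on the flat middle of the grey plate. Be gentle with the glass and the plate, and leave the jar and everything else where they stand.

Things in the scene. Friction and masses are not known exactly. Their poses are not given: they have to be found in the camera images.
- jar_rim (a point): Centre of the mouth of the frosted, translucent glass jar: a wide, short, straight open cylinder, 100 mm outside diameter, 92 mm inside diameter, 95 mm tall, floor 6 mm thick, loose (0.45 kg), standing upright on the shelf. The point lies on its axis at rim height, 95 mm above the shelf; z up along the axis. The lid closes it at the start. Not to be confused with the canister, which has no lid; the two change places between episodes.
- lid_knob (a point): The silicone lid of the jar, loose, about 0.11 kg: a disc of 102 mm diameter, 6 mm thick, with a plug of 86 mm diameter, 8 mm deep under it (fits loosely in the jar's mouth) and a round upright knob of 26 mm diameter and 32 mm height on top of the disc. The point is the centre of the knob, half-way up it: 16 mm above the disc's top face, 16 mm below the knob's top and 30 mm above the plug's underside. z points up out of the knob. At the start the disc rests on the jar's rim.
- dipper_center (a point): The wooden honey dipper, loose, about 0.085 kg, 170 mm long, standing upright on the flat end of its head on the bare shelf, handle up. The point is on its axis half-way along, 85 mm above the flat end of the head. Head: ridged cylinder of 42 mm diameter, the lowest 50 mm; handle: plain round rod of 14 mm diameter, from 50 to 170 mm above the flat end. z points along the axis from head to handle end.
- dipper_tip (a point): Centre of the flat end of the dipper's head (its foot as it stands); z points along the dipper's axis towards the handle.
- plate_mid (a point): Grey ceramic plate, round, 176 mm diameter, fixed on the shelf (it does not slip). The point is the centre of its flat middle (about 120 mm diameter), on the upper face, 8 mm above the shelf; the sloped rim rises to 16 mm. z up.
- mat_mid (a point): Square cork mat, 160 x 160 mm, 8 mm thick, fixed on the shelf. The point is the centre of its upper face, 8 mm above the shelf. x and y along its edges. Mat and plate change places between episodes.
- canister: Bystander: open stainless steel canister, narrower and taller than the jar, 80 mm diameter, 130 mm tall, loose; origin at the centre of its underside.
- bowl: Bystander: small white ceramic bowl, 84 mm diameter, 40 mm tall, fixed; origin at the centre of its underside.
- spice: Bystander: small closed glass spice jar, 48 mm diameter, 85 mm tall, loose; origin at the centre of its underside.
- tin: Bystander: closed food tin, 68 mm diameter, 80 mm tall, loose; origin at the centre of its underside.
- mug: Bystander: white mug, 76 mm diameter, 85 mm tall, fixed, handle at its +y side; origin at the centre of its underside.
- spatula: Bystander: flat wooden spatula, 175 mm long, 50 mm wide, 6 mm thick, lying flat along its own x, loose; origin 90 mm from its handle end, on its underside.
Things that resemble listed ones, but are neither listed nor needed, are in the scene too. Leave any pink look-alike of the part that bears jar_rim alone.

How it is judged:
By the outcome, as a careful person would: the job done as asked, in the order asked, and still so for the second after the job is handed in, with the robot touching nothing.
It also fails if it takes over 72 s, if anything falls off the work surface, if the arm or the gripper's body presses on something with over 40 N, if the wrist force passes 120 N, or if a joint passes its speed limit or range.

## Working session

There is one attempt and no reset: what is moved stays moved. The work goes in short steps, Python scripts to look and compute and a tool call to move; the robot and the scene stay as the last step left them, time stands still between calls to the robot, and variables do not carry over. Pictures are saved under pics/ and viewed, and the job is handed in when it is done.

Besides the shell and the picture viewer there is one more tool, called after "Request:" by a JSON object that holds its "name" and its "arguments". drive_tool: Moves the arm, as the interface text tells. Its arguments: {"type":"object","properties":{"increments":{"type":"array","items":{"type":"array"}},"jaw":{"type":"number"}},"required":["increments"]}

```bash
mkdir -p pics; ls; python3 - <<'E'
from cell import env
import cv2
print(env.state())
for n in ["scene","top"]:
    p=env.read_camera(n); cv2.imwrite(f"pics/{n}0.png",p["pixels"]); print(n,p["vertical_fov"],p["cx"],p["cy"],p["world_to_cam"].round(3).tolist())
    for t in ["jar_rim","lid_knob","dipper_center","dipper_tip","plate_mid","mat_mid","canister","bowl","spice","tin","mug","spatula"]:
        print(t,[([round(float(v)) for v in d["point"]],round(d["score"],2)) for d in env.tip_of(t,p)])
E
```

```text
pics
{'t': 0.0, 'joints': array([-1.33159931e+00,  4.91552840e-01,  1.55944776e+00,  7.80639293e-06,
        1.09169910e+00, -1.05615426e-01]), 'qvel': array([-0.00208255,  0.00034536,  0.00193528,  0.0011658 ,  0.0004102 ,
       -0.00075283]), 'tau': array([-3.15790828e-06, -6.12661815e+01, -2.58182484e+01,  6.91680377e-02,
        4.82427387e-02, -1.11504060e-04]), 'eef_pos': array([ 211.2188309 , -587.96944263,  214.06650461]), 'tcp_rot': array([-3.14049250e+00, -1.23589087e-04,  3.44808771e-01]), 'ft_force': array([0.02314897, 0.46129677, 0.27402662]), 'moment': array([ 0.03183133, -0.03185905, -0.05582576]), 'opening': 1.0004397324661831}
scene 51.35876570505769 320.9090060379592 203.47204676048594 [[-0.088, 0.996, -0.019, -29.142], [0.682, 0.046, -0.73, -298.289], [-0.726, -0.077, -0.683, 1550.71], [0.0, 0.0, 0.0, 1.0]]
jar_rim [([400, 110, 100], 0.7), ([575, 158, 92], 0.68)]
lid_knob [([571, 158, 118], 0.64)]
dipper_center [([470, -20, 86], 0.7)]
dipper_tip [([469, -19, 0], 0.74)]
plate_mid [([526, 353, 9], 0.6)]
mat_mid [([467, -367, 8], 0.61)]
canister [([623, -140, 4], 0.6
[... 201 characters left out ...]
64 316.82430757068875 201.9488670784774 [[-0.004, -1.0, 0.002, 62.228], [-0.992, 0.004, -0.126, 553.308], [0.126, -0.002, -0.992, 1389.785], [0.0, 0.0, 0.0, 1.0]]
jar_rim [([399, 106, 98], 0.97), ([575, 160, 95], 0.66)]
lid_knob [([574, 158, 116], 0.92)]
dipper_center [([474, -23, 85], 0.71)]
dipper_tip [([470, -26, 1], 0.65)]
plate_mid [([530, 353, 10], 0.76), ([469, -25, -1], 0.73), ([575, 154, 116], 0.29)]
mat_mid [([468, -362, 6], 0.81)]
canister [([623, -138, 2], 0.56)]
bowl [([727, -25, 2], 0.55)]
spice [([730, 308, -3], 0.61), ([746, -322, 2], 0.3)]
tin [([744, -323, 2], 0.87)]
mug [([393, 516, 1], 0.92)]
spatula [([472, -25, 85], 0.72), ([340, -213, 0], 0.55), ([576, 160, 94], 0.21)]
```

View pics/scene0.png

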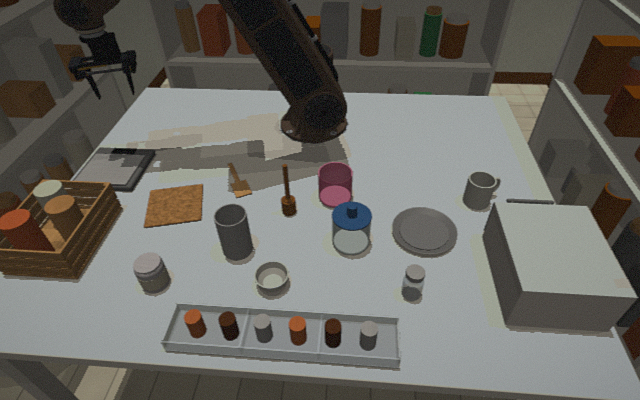

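View pics/top0.png

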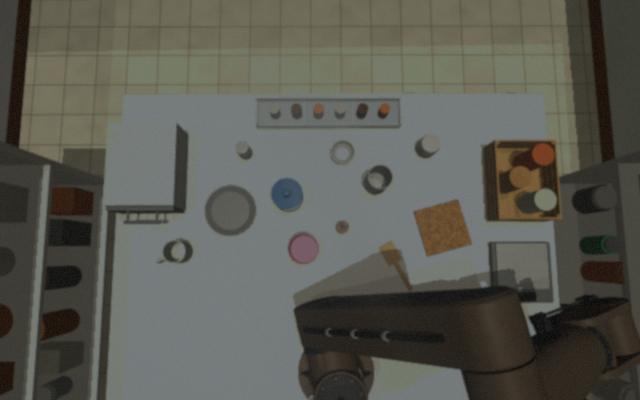

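The blue-lidded jar is at about scene pixel (351,230), with the pink decoy at (335,185). The dipper is at (288,190), the plate at (424,231) and the mat at (174,206). I'll refine the positions by fitting the pixels.

```bash
cat > h.py <<'E'
import numpy as np, cv2
from cell import env
def ray(p,u,v,z):
    f=200/np.tan(np.radians(p["vertical_fov"]/2)); M=np.array(p["world_to_cam"]); R=M[:3,:3]; C=-R.T@M[:3,3]
    d=R.T@np.array([(u-p["cx"])/f,(v-p["cy"])/f,1.]); return C+d*(z-C[2])/d[2]
def blob(p,mask,near,z):
    n,l,s,c=cv2.connectedComponentsWithStats(mask.astype(np.uint8))
    i=min(range(1,n),key=lambda i:np.hypot(*(c[i]-near))-(1000 if s[i][4]>25 and np.hypot(*(c[i]-near))<20 else 0))
    k,_=cv2.findContours((l==i).astype(np.uint8),0,1); k=max(k,key=len)
    P=np.array([ray(p,u,v,z)[:2] for u,v in k[:,0]])
    (cc,r)=cv2.minEnclosingCircle(P.astype(np.float32)); return s[i],c[i],P.mean(0).round(1),np.round(cc,1),round(r,1), (P.min(0)+P.max(0))/2
E
python3 - <<'E'
from h import *
for n,k,nr in [("top",(287,194),None),("scene",(351,217),None)]:
    p=env.read_camera(n); im=p["pixels"].astype(int); b,g,r=im[...,0],im[...,1],im[...,2]
    print(n,"lid disc",blob(p,(b-r>35),k,101))
    if n=="top":
        hsv=cv2.cvtColor(p["pixels"],cv2.COLOR_BGR2HSV)
        print("mat",blob(p,(r-b>30),(442,228),8))
        cv2.imwrite("pics/crop.png",cv2.resize(p["pixels"][130:270,190:490],None,fx=2.6,fy=2.6,interpolation=cv2.INTER_CUBIC))
    else: cv2.imwrite("pics/crops.png",cv2.resize(p["pixels"][150:260,260:470],None,fx=3.8,fy=3.8,interpolation=cv2.INTER_CUBIC))
E
```

```text
top lid disc (array([272, 183,  20,  25, 235], dtype=int32), array([280.12340426, 197.04680851]), array([567.4, 175.9]), array([568.1, 168.7]), 43.5, array([568.11081927, 173.3688256 ]))
mat (array([ 415,  200,   56,   56, 2113], dtype=int32), array([442.24041647, 227.51443445]), array([ 468. , -365.2]), array([ 468.8, -364.7]), 108.0, array([ 468.7956652 , -365.57338735]))
scene lid disc (array([332, 202,  40,  28, 787], dtype=int32), array([351.47649301, 215.68233799]), array([577.7, 158.9]), array([576.9, 159.3]), 50.5, array([577.16439019, 159.27176341]))
```

Request:
{"name": "drive_tool", "arguments": {"increments": [[[0,0,0],[0,0,0.86]],[[0,0,0],[0,0,0.86]],[[0,0,0],[0,0,0.86]],[[0,0,0],[0,0,0.86]],[[0,0,0],[0,0,0.86]]]}}

```text
t: 1.82
eef_pos: [211.3, -588.2, 214.7]
tcp_rot: [3.142, -0.0, -0.003]
ft_force: [-0.3, 0.5, -1.1]
opening: 0.999
```

View pics/crop.png

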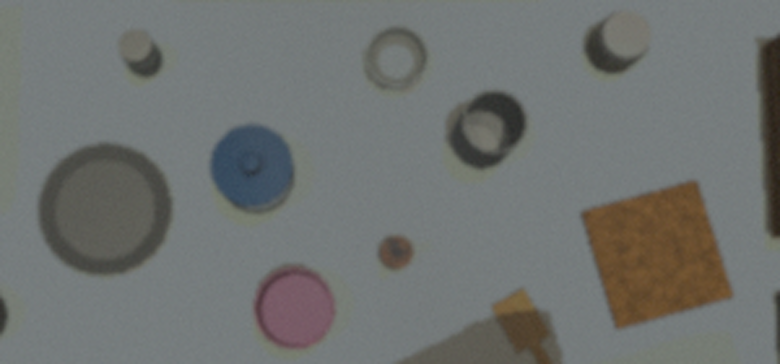

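View pics/crops.png

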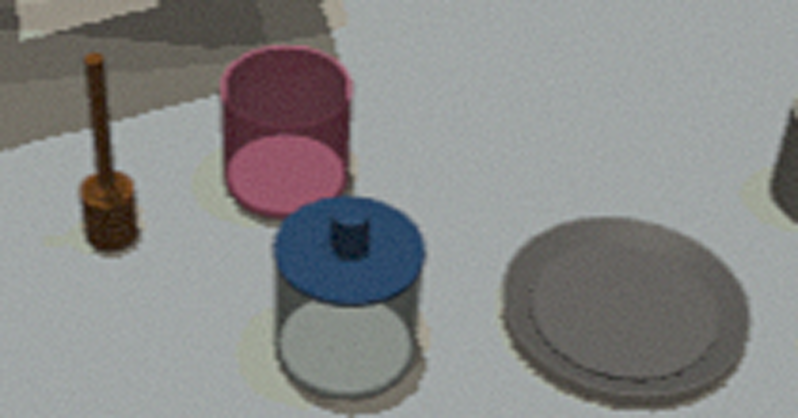

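```bash
python3 - <<'E'
from h import *
p=env.read_camera("top"); im=p["pixels"].astype(int); b,g,r=im[...,0],im[...,1],im[...,2]
print("lid top",blob(p,(b-r>18)&(b-g>8),(287,194),101))
print("plate",ray(p,190+105/2.6,130+208/2.6,14))
print("dipper head",ray(p,190+396/2.6,130+252/2.6,50), "handle top",ray(p,190+396/2.6,130+246/2.6,170))
p=env.read_camera("scene"); s=lambda u,v,z:ray(p,260+u/3.8,150+v/3.8,z).round(1)
print("dipper top",s(95,60,170),"head top",s(107,184,50),"plate",s(627,310,14),"knob top",s(350,215,133))
E
```

```text
lid top (array([271, 178,  31,  31, 745], dtype=int32), array([286.22416107, 193.18389262]), array([573.8, 158.3]), array([574. , 158.3]), 49.9, array([574.61256638, 159.03431425]))
plate [529.67744244 353.55798538  14.        ]
dipper head [468.41425153 -23.37772291  50.        ] handle top [467.31780381 -15.99696812 170.        ]
dipper top [475.7 -20.3 170. ] head top [471.3 -21.3  50. ] plate [539.2 358.9  14. ] knob top [580. 160. 133.]
```

Request:
{"name": "drive_tool", "arguments": {"increments": [[[0.485,-0.99,0],[0,0,0]],[[0.485,-0.99,0],[0,0,0]],[[0.485,-0.99,0],[0,0,0]],[[0.485,-0.99,0],[0,0,0]],[[0.485,-0.99,0],[0,0,0]]]}}

```text
t: 2.33
eef_pos: [284.3, -438.2, 214.7]
tcp_rot: [3.141, -0.0, 0.003]
ft_force: [0.4, -0.4, 0.0]
opening: 1.005
```

Request:
{"name": "drive_tool", "arguments": {"increments": [[[0.485,-0.99,0],[0,0,0]],[[0.485,-0.99,0],[0,0,0]],[[0.485,-0.99,0],[0,0,0]],[[0.485,-0.99,0],[0,0,0]],[[0.485,-0.99,0],[0,0,0]]]}}

```text
t: 2.75
eef_pos: [357.0, -289.7, 214.8]
tcp_rot: [3.141, -0.0, 0.003]
ft_force: [0.4, -0.4, 0.6]
opening: 1.0
```

Request:
{"name": "drive_tool", "arguments": {"increments": [[[0.485,-0.99,0],[0,0,0]],[[0.485,-0.99,0],[0,0,0]],[[0.485,-0.99,0],[0,0,0]],[[0.485,-0.99,0],[0,0,0]],[[0.485,-0.99,0],[0,0,0]]]}}

```text
t: 3.17
eef_pos: [429.6, -141.0, 214.8]
tcp_rot: [3.141, -0.0, 0.003]
ft_force: [1.1, -0.1, -0.8]
opening: 0.999
```

Request:
{"name": "drive_tool", "arguments": {"increments": [[[0.485,-0.99,0],[0,0,0]],[[0.485,-0.99,0],[0,0,0]],[[0.485,-0.99,0],[0,0,0]],[[0.485,-0.99,0],[0,0,0]],[[0.485,-0.99,0],[0,0,0]]]}}

```text
t: 3.58
eef_pos: [502.3, 7.7, 214.8]
tcp_rot: [3.141, -0.0, 0.004]
ft_force: [2.0, -0.7, 0.4]
opening: 1.003
```

Request:
{"name": "drive_tool", "arguments": {"increments": [[[0.49,-1,0],[0,0,0]],[[0.49,-1,0],[0,0,0]],[[0.49,-1,0],[0,0,0]],[[0.49,-1,0],[0,0,0]],[[0.49,-1,0],[0,0,0]]]}}

```text
t: 4.0
eef_pos: [575.7, 157.8, 214.7]
tcp_rot: [3.141, -0.0, 0.004]
ft_force: [-0.3, -1.1, 0.2]
opening: 1.002
```

Request:
{"name": "drive_tool", "arguments": {"increments": [[[0,0,0.6],[0,0,0]],[[0,0,0.6],[0,0,0]],[[0,0,0.6],[0,0,0]],[[0,0,0.6],[0,0,0]],[[0,0,0.6],[0,0,0]]]}}

```text
t: 4.42
eef_pos: [575.2, 156.2, 123.8]
tcp_rot: [3.142, -0.0, 0.004]
ft_force: [-0.8, 0.4, -0.0]
opening: 1.001
```

```bash
python3 - <<'E'
from h import *
s=env.state();print(s["eef_pos"].round(1))
a=env.read_camera("scene")["pixels"][110:270,240:460]; b=env.read_camera("top")["pixels"][130:250,200:380]
cv2.imwrite("pics/c1.png",np.hstack([cv2.resize(a,(420,305)),cv2.resize(b,(380,305))]))
E
```

```text
[575.2 156.2 123.8]
```

View pics/c1.png

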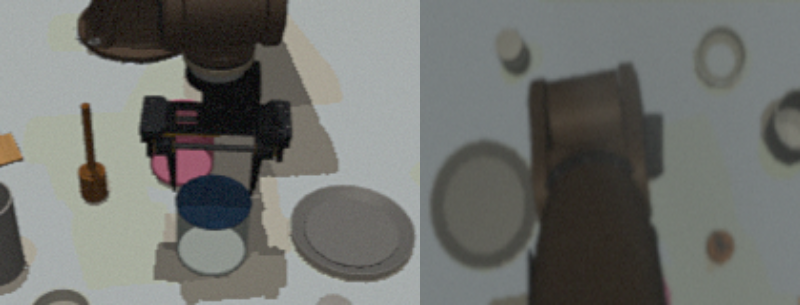

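The open fingers straddle the lid (crop about (215,190)). I'll go down to just above the disc and close.

Request:
{"name": "drive_tool", "arguments": {"increments": [[[0.03,-0.08,0.3],[0,0,0]],[[0,0,0.2],[0,0,0]],[[0,0,0.1],[0,0,0]],[[0,0,0],[0,0,0]]]}}

```text
t: 4.85
eef_pos: [576.0, 158.5, 106.4]
tcp_rot: [3.141, 0.0, 0.001]
ft_force: [-0.2, 0.4, 0.0]
opening: 1.002
```

Request:
{"name": "drive_tool", "arguments": {"increments": [[[0,0,0],[0,0,0]],[[0,0,0],[0,0,0]],[[0,0,0],[0,0,0]],[[0,0,0],[0,0,0]],[[0,0,0],[0,0,0]]], "jaw": -1}}

```text
t: 5.27
eef_pos: [576.2, 158.5, 106.8]
tcp_rot: [3.142, -0.0, 0.001]
ft_force: [-0.3, -0.3, -0.1]
opening: 0.707
```

Request:
{"name": "drive_tool", "arguments": {"increments": [[[0,0,0],[0,0,0]],[[0,0,0],[0,0,0]],[[0,0,0],[0,0,0]],[[0,0,0],[0,0,0]],[[0,0,0],[0,0,0]]]}}

```text
t: 5.68
eef_pos: [576.1, 158.4, 106.6]
tcp_rot: [3.141, 0.0, 0.001]
ft_force: [0.2, -0.4, 0.0]
opening: 0.353
```

Request:
{"name": "drive_tool", "arguments": {"increments": [[[0,0,0],[0,0,0]],[[0,0,0],[0,0,0]],[[0,0,0],[0,0,0]],[[0,0,0],[0,0,0]],[[0,0,0],[0,0,0]]]}}

```text
t: 6.1
eef_pos: [576.1, 158.4, 106.6]
tcp_rot: [3.141, 0.0, 0.001]
ft_force: [0.6, -0.1, 0.2]
opening: 0.27
```

Request:
{"name": "drive_tool", "arguments": {"increments": [[[0,0,-0.1],[0,0,0]],[[0,0,-0.2],[0,0,0]],[[0,0,-0.3],[0,0,0]],[[0,0,-0.4],[0,0,0]],[[0,0,-0.4],[0,0,0]]]}}

```text
t: 6.52
eef_pos: [576.1, 158.5, 149.8]
tcp_rot: [3.142, -0.0, 0.001]
ft_force: [-0.5, -0.6, -2.2]
opening: 0.269
```

```bash
python3 - <<'E'
from h import *
s=env.state();print(s["eef_pos"].round(1),s["ft_force"],s["opening"])
a=env.read_camera("scene")["pixels"][110:270,240:460]
cv2.imwrite("pics/c2.png",cv2.resize(a,None,fx=3,fy=3))
E
```

```text
[576.1 158.5 149.8] [-0.54160695 -0.63760849 -2.1669311 ] 0.26936872259343425
```

View pics/c2.png

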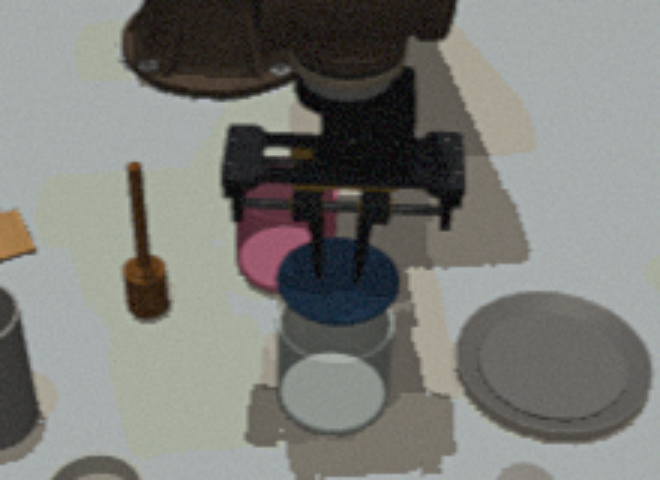

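The lid is held level and is clear of the jar. Carrying it to the mat.

Request:
{"name": "drive_tool", "arguments": {"increments": [[[0,0,-0.5],[0,0,0]],[[0,0,-0.6],[0,0,0]],[[0,0,-0.6],[0,0,0]],[[0,0,-0.5],[0,0,0]],[[0,0.2,-0.1],[0,0,0]]]}}

```text
t: 6.98
eef_pos: [576.9, 153.1, 220.4]
tcp_rot: [-3.141, -0.004, 0.002]
ft_force: [-0.4, 0.7, -1.0]
opening: 0.266
```

Request:
{"name": "drive_tool", "arguments": {"increments": [[[-0.1,0.5,0],[0,0,0]],[[-0.2,0.8,0],[0,0,0]],[[-0.2,0.9,0],[0,0,0]],[[-0.2,0.9,0],[0,0,0]],[[-0.2,0.9,0],[0,0,0]]]}}

```text
t: 7.4
eef_pos: [547.8, 30.3, 216.4]
tcp_rot: [3.141, 0.002, 0.001]
ft_force: [1.4, -0.2, -2.3]
opening: 0.265
```

Request:
{"name": "drive_tool", "arguments": {"increments": [[[-0.2,0.9,0],[0,0,0]],[[-0.2,0.9,0],[0,0,0]],[[-0.2,0.9,0],[0,0,0]],[[-0.2,0.9,0],[0,0,0]],[[-0.2,0.9,0],[0,0,0]]]}}

```text
t: 7.82
eef_pos: [517.7, -104.6, 216.5]
tcp_rot: [-3.141, 0.002, 0.0]
ft_force: [0.1, -0.7, -1.6]
opening: 0.269
```

Request:
{"name": "drive_tool", "arguments": {"increments": [[[-0.2,0.9,0],[0,0,0]],[[-0.2,0.9,0],[0,0,0]],[[-0.2,0.9,0],[0,0,0]],[[-0.2,0.9,0],[0,0,0]],[[-0.2,0.9,0],[0,0,0]]]}}

```text
t: 8.23
eef_pos: [487.6, -239.4, 216.5]
tcp_rot: [-3.141, 0.002, 0.0]
ft_force: [-0.3, 0.1, -1.1]
opening: 0.272
```

Request:
{"name": "drive_tool", "arguments": {"increments": [[[-0.15,0.9,0],[0,0,0]],[[-0.15,0.9,0],[0,0,0]],[[-0.15,0.9,0],[0,0,0]],[[-0.13,0.8,0],[0,0,0]],[[-0.08,0.7,0],[0,0,0]]]}}

```text
t: 8.65
eef_pos: [467.7, -365.6, 216.3]
tcp_rot: [-3.141, 0.001, -0.0]
ft_force: [0.6, 0.7, -1.7]
opening: 0.269
```

Request:
{"name": "drive_tool", "arguments": {"increments": [[[0,0,0.5],[0,0,0]],[[0,0,0.9],[0,0,0]],[[0,0,0.9],[0,0,0]],[[0,0,0.9],[0,0,0]],[[0,0,0.9],[0,0,0]]]}}

```text
t: 9.07
eef_pos: [468.0, -363.8, 92.5]
tcp_rot: [-3.141, 0.001, 0.0]
ft_force: [0.6, -1.1, -1.1]
opening: 0.266
```

Request:
{"name": "drive_tool", "arguments": {"increments": [[[0,0,0.6],[0,0,0]],[[0,0,0.4],[0,0,0]],[[0,0,0.2],[0,0,0]],[[0,0,0],[0,0,0]]]}}

```text
t: 9.4
eef_pos: [468.8, -363.6, 57.4]
tcp_rot: [-3.14, 0.002, 0.0]
ft_force: [-0.2, 0.1, -0.9]
opening: 0.273
```

```bash
python3 - <<'E'
from h import *
s=env.state();print(s["eef_pos"].round(1),s["ft_force"],s["opening"])
a=env.read_camera("scene")["pixels"][110:270,90:310]
cv2.imwrite("pics/c3.png",cv2.resize(a,None,fx=3,fy=3))
E
```

```text
[ 468.8 -363.6   57.4] [-0.17429489  0.1030162  -0.88609245] 0.2733377686339048
```

View pics/c3.png

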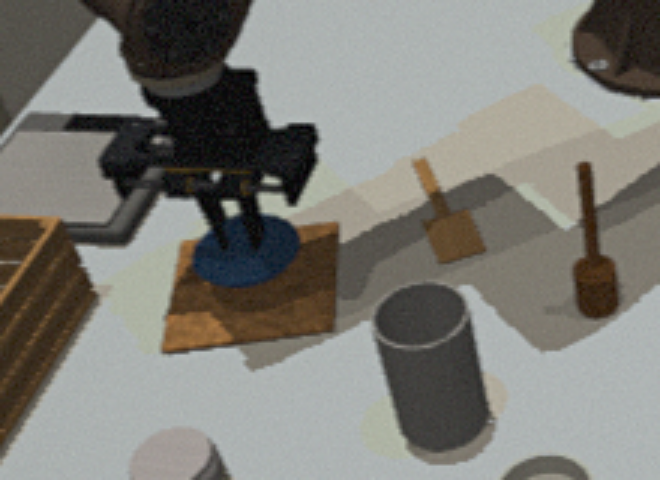

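Lid level, above the mat with about 30 mm to go. Lowering gently.

Request:
{"name": "drive_tool", "arguments": {"increments": [[[0,0,0.3],[0,0,0]],[[0,0,0.3],[0,0,0]],[[0,0,0.2],[0,0,0]],[[0,0,0.06],[0,0,0]],[[0,0,0],[0,0,0]]]}}

```text
t: 9.87
eef_pos: [469.5, -363.4, 32.3]
tcp_rot: [-3.141, 0.001, 0.001]
ft_force: [-0.1, -0.4, -1.0]
opening: 0.268
```

Request:
{"name": "drive_tool", "arguments": {"increments": [[[0,0,0.04],[0,0,0]],[[0,0,0.04],[0,0,0]],[[0,0,0],[0,0,0]]]}}

```text
t: 10.12
eef_pos: [469.8, -363.7, 30.5]
tcp_rot: [3.141, -0.0, 0.001]
ft_force: [-0.1, -0.3, -1.0]
opening: 0.271
```

Request:
{"name": "drive_tool", "arguments": {"increments": [[[0,0,0.03],[0,0,0]],[[0,0,0.03],[0,0,0]],[[0,0,0],[0,0,0]]]}}

```text
t: 10.37
eef_pos: [469.7, -363.6, 28.6]
tcp_rot: [3.142, -0.0, 0.001]
ft_force: [0.1, 0.4, -1.5]
opening: 0.265
```

Request:
{"name": "drive_tool", "arguments": {"increments": [[[0,0,0.03],[0,0,0]],[[0,0,0],[0,0,0]],[[0,0,0],[0,0,0]]]}}

```text
t: 10.62
eef_pos: [469.7, -363.7, 27.7]
tcp_rot: [3.142, -0.0, 0.001]
ft_force: [0.1, -0.1, -1.5]
opening: 0.267
```

Request:
{"name": "drive_tool", "arguments": {"increments": [[[0,0,0.03],[0,0,0]],[[0,0,0],[0,0,0]],[[0,0,0],[0,0,0]]]}}

```text
t: 10.87
eef_pos: [469.8, -363.7, 27.6]
tcp_rot: [3.141, -0.0, 0.001]
ft_force: [-2.0, 2.2, 6.6]
opening: 0.268
```

Request:
{"name": "drive_tool", "arguments": {"increments": [[[0,0,0.03],[0,0,0]],[[0,0,0],[0,0,0]],[[0,0,0],[0,0,0]]]}}

```text
t: 11.12
eef_pos: [469.8, -363.7, 27.5]
tcp_rot: [3.141, -0.001, 0.001]
ft_force: [-4.0, 3.4, 16.3]
opening: 0.268
```

Contact at the expected height. I'll relax by 1 mm and release.

Request:
{"name": "drive_tool", "arguments": {"increments": [[[0,0,-0.04],[0,0,0]],[[0,0,0],[0,0,0]]]}}

```text
t: 11.28
eef_pos: [469.9, -363.8, 27.6]
tcp_rot: [3.141, -0.001, 0.001]
ft_force: [0.6, 1.2, 7.1]
opening: 0.264
```

Request:
{"name": "drive_tool", "arguments": {"increments": [[[0,0,0],[0,0,0]],[[0,0,0],[0,0,0]],[[0,0,0],[0,0,0]],[[0,0,0],[0,0,0]],[[0,0,0],[0,0,0]]], "jaw": 0.1}}

```text
t: 11.7
eef_pos: [469.7, -363.6, 27.0]
tcp_rot: [-3.142, 0.0, 0.001]
ft_force: [0.1, -0.6, 1.0]
opening: 0.533
```

Request:
{"name": "drive_tool", "arguments": {"increments": [[[0,0,-0.2],[0,0,0]],[[0,0,-0.4],[0,0,0]],[[0,0,-0.6],[0,0,0]],[[0,0,-0.8],[0,0,0]],[[0,0,-0.9],[0,0,0]]]}}

```text
t: 12.12
eef_pos: [469.4, -363.4, 115.5]
tcp_rot: [-3.141, 0.001, 0.001]
ft_force: [0.1, -0.0, -0.6]
opening: 0.55
```

Request:
{"name": "drive_tool", "arguments": {"increments": [[[0,0,-1],[0,0,0]],[[0,0,-1],[0,0,0]],[[0,0,-1],[0,0,0]],[[0,0,-1],[0,0,0]],[[0,0,-0.5],[0,0,0]]]}}

```text
t: 12.53
eef_pos: [470.1, -363.9, 254.3]
tcp_rot: [3.138, -0.004, 0.001]
ft_force: [-0.5, 0.1, -0.3]
opening: 0.548
```

```bash
python3 - <<'E'
from h import *
s=env.state();print(s["eef_pos"].round(1),s["ft_force"],s["opening"])
p=env.read_camera("scene");a=p["pixels"][110:270,90:310]
cv2.imwrite("pics/c4.png",cv2.resize(a,None,fx=3,fy=3))
im=p["pixels"].astype(int)
print(blob(p,im[...,0]-im[...,2]>20,(174,203),22))
for t in ["lid_knob","dipper_center","dipper_tip"]: print(t,[(np.round(d["point"]),d["score"]) for d in env.tip_of(t,p)])
E
```

```text
[ 470.1 -363.9  254.3] [-0.50165183  0.08225355 -0.30923354] 0.5478090761689047
(array([157, 189,  35,  24, 618], dtype=int32), array([174.24110032, 200.8236246 ]), array([ 473. , -360.2]), array([ 470.8, -359.7]), 52.8, array([ 471.22876322, -361.03753815]))
lid_knob [(array([ 468., -365.,   36.]), 0.62)]
dipper_center [(array([470., -26.,  84.]), 0.77)]
dipper_tip [(array([470., -20.,   0.]), 0.97)]
```

View pics/c4.png

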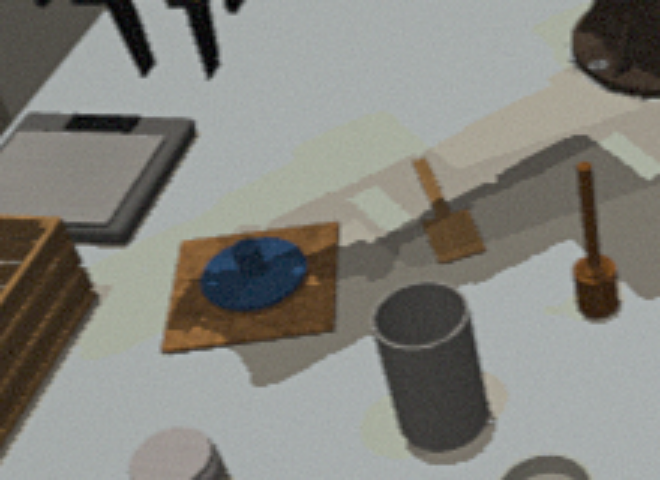

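The lid lies flat and knob up at the mat's centre (crop (255,270)). Now the dipper.

Request:
{"name": "drive_tool", "arguments": {"increments": [[[0,-0.5,0],[0,0,0]],[[0,-1,0],[0,0,0]],[[0,-1,0],[0,0,0]],[[0,-1,0],[0,0,0]],[[0,-1,0],[0,0,0]]], "jaw": 0.6}}

```text
t: 13.15
eef_pos: [468.7, -226.4, 247.9]
tcp_rot: [-3.14, 0.002, 0.0]
ft_force: [1.3, 0.8, 0.4]
opening: 0.79
```

Request:
{"name": "drive_tool", "arguments": {"increments": [[[0,-1,0],[0,0,0]],[[0,-1,0],[0,0,0]],[[0,-1,0],[0,0,0]],[[0,-1,0],[0,0,0]],[[0,-1,0],[0,0,0]]]}}

```text
t: 13.57
eef_pos: [468.3, -76.4, 248.1]
tcp_rot: [-3.141, 0.002, 0.001]
ft_force: [1.0, 0.6, 0.9]
opening: 0.799
```

Request:
{"name": "drive_tool", "arguments": {"increments": [[[0,-0.9,0],[0,0,0]],[[0,-0.7,0],[0,0,0]],[[0,-0.3,0],[0,0,0]],[[0,0,0],[0,0,0]]]}}

```text
t: 13.9
eef_pos: [468.7, -19.9, 248.5]
tcp_rot: [-3.141, 0.002, 0.003]
ft_force: [-0.1, -0.3, 0.1]
opening: 0.804
```

```bash
python3 - <<'E'
from h import *
s=env.state();print(s["eef_pos"].round(1),s["ft_force"],s["opening"])
p=env.read_camera("scene");a=p["pixels"][90:250,190:410]
cv2.imwrite("pics/c5.png",cv2.resize(a,None,fx=3,fy=3))
f=200/np.tan(np.radians(p["vertical_fov"]/2))
q=np.array(p["world_to_cam"])@np.append(s["eef_pos"],1); print("tcp px",p["cx"]+f*q[0]/q[2],p["cy"]+f*q[1]/q[2])
E
```

```text
[468.7 -19.9 248.5] [-0.07666557 -0.3147116   0.13735134] 0.8040251245923374
tcp px 283.1434531091692 139.2791510803891
```

View pics/c5.png

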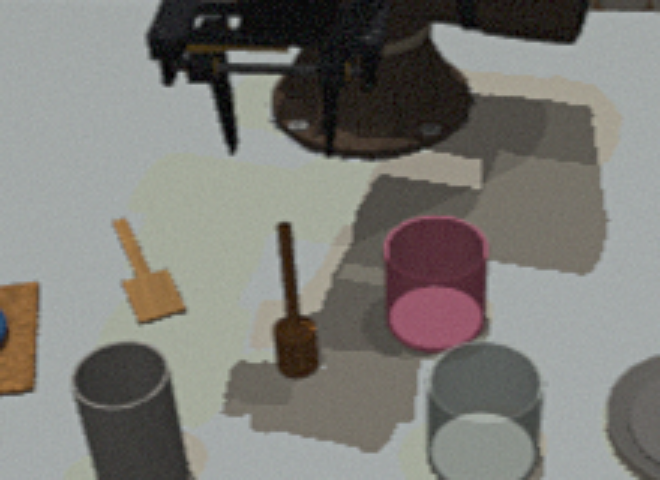

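The fingers straddle the handle (crop (285,230)). Descend to TCP z of about 111.

Request:
{"name": "drive_tool", "arguments": {"increments": [[[0.07,0.06,0.4],[0,0,0]],[[0,0,0.7],[0,0,0]],[[0,0,0.8],[0,0,0]],[[0,0,0.8],[0,0,0]],[[0,0,0.7],[0,0,0]]]}}

```text
t: 14.37
eef_pos: [471.1, -24.6, 145.6]
tcp_rot: [3.142, 0.001, -0.001]
ft_force: [0.9, -0.3, -0.0]
opening: 0.799
```

Request:
{"name": "drive_tool", "arguments": {"increments": [[[0,0,0.6],[0,0,0]],[[0,0,0.35],[0,0,0]],[[0,0,0.2],[0,0,0]],[[0,0,0],[0,0,0]]]}}

```text
t: 14.7
eef_pos: [471.0, -24.2, 111.4]
tcp_rot: [-3.141, 0.002, -0.0]
ft_force: [-0.7, 0.0, 0.3]
opening: 0.799
```

```bash
python3 - <<'E'
from h import *
s=env.state();print(s["eef_pos"].round(1),s["ft_force"],s["opening"])
p=env.read_camera("scene");a=p["pixels"][90:250,190:410]
cv2.imwrite("pics/c6.png",cv2.resize(a,None,fx=3,fy=3))
E
```

```text
[471.  -24.2 111.4] [-0.74818056  0.00836969  0.34087799] 0.7992362758109104
```

View pics/c6.png

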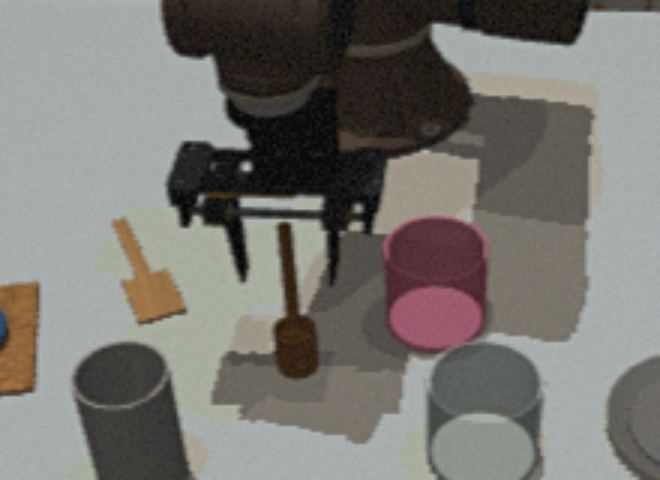

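The handle sits about 2 mm to +y of the finger middle. I'll correct that and close.

Request:
{"name": "drive_tool", "arguments": {"increments": [[[0,-0.07,0],[0,0,0]],[[0,0,0],[0,0,0]],[[0,0,0],[0,0,0]],[[0,0,0],[0,0,0]],[[0,0,0],[0,0,0]]], "jaw": -1}}

```text
t: 15.17
eef_pos: [471.7, -21.3, 113.0]
tcp_rot: [3.141, -0.001, 0.001]
ft_force: [-0.2, 0.5, -0.3]
opening: 0.507
```

Request:
{"name": "drive_tool", "arguments": {"increments": [[[0,0,0],[0,0,0]],[[0,0,0],[0,0,0]],[[0,0,0],[0,0,0]],[[0,0,0],[0,0,0]],[[0,0,0],[0,0,0]]]}}

```text
t: 15.58
eef_pos: [471.5, -21.3, 112.6]
tcp_rot: [3.141, 0.0, 0.001]
ft_force: [0.2, 0.3, 0.0]
opening: 0.157
```

Request:
{"name": "drive_tool", "arguments": {"increments": [[[0,0,0],[0,0,0]],[[0,0,0],[0,0,0]],[[0,0,0],[0,0,0]],[[0,0,0],[0,0,0]]]}}

```text
t: 15.92
eef_pos: [471.5, -21.3, 112.6]
tcp_rot: [3.142, 0.0, 0.001]
ft_force: [0.5, -0.4, -1.0]
opening: 0.142
```

```bash
python3 - <<'E'
from h import *
s=env.state();print(s["eef_pos"].round(1),s["ft_force"],s["opening"])
p=env.read_camera("scene");a=p["pixels"][90:250,190:410]
cv2.imwrite("pics/c7.png",cv2.resize(a,None,fx=3,fy=3))
E
```

```text
[471.5 -21.3 112.6] [ 0.51627498 -0.37890761 -1.00322703] 0.1419638523134472
```

View pics/c7.png

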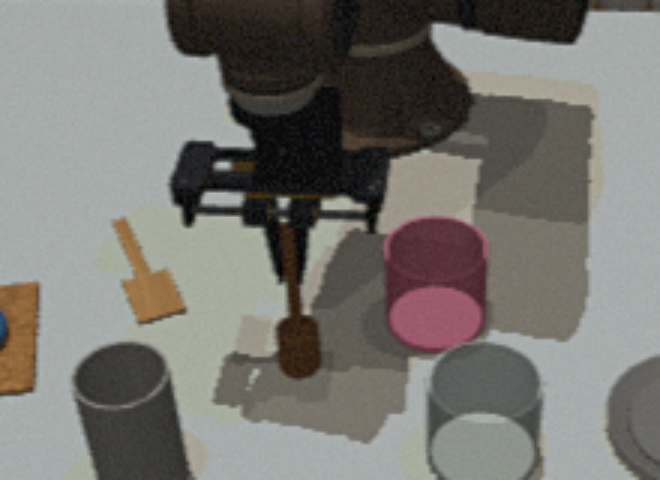

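Gripped: opening 0.142 corresponds to 13.5 mm. Lift, then move over the jar.

Request:
{"name": "drive_tool", "arguments": {"increments": [[[0,0,-0.2],[0,0,0]],[[0,0,-0.5],[0,0,0]],[[0,0,-0.7],[0,0,0]],[[0,0,-0.8],[0,0,0]],[[0,0,-0.8],[0,0,0]]]}}

```text
t: 16.38
eef_pos: [471.2, -21.3, 203.9]
tcp_rot: [-3.142, 0.001, 0.001]
ft_force: [1.1, -0.4, -1.5]
opening: 0.143
```

Request:
{"name": "drive_tool", "arguments": {"increments": [[[0,0,-0.7],[0,0,0]],[[0,0,-0.5],[0,0,0]],[[0,0,-0.2],[0,0,0]],[[0.2,-0.35,0],[0,0,0]],[[0.4,-0.7,0],[0,0,0]]]}}

```text
t: 16.8
eef_pos: [489.2, 9.9, 244.5]
tcp_rot: [3.141, 0.0, -0.001]
ft_force: [1.0, -0.9, -0.1]
opening: 0.14
```

Request:
{"name": "drive_tool", "arguments": {"increments": [[[0.5,-0.85,0],[0,0,0]],[[0.5,-0.85,0],[0,0,0]],[[0.5,-0.85,0],[0,0,0]],[[0.5,-0.85,0],[0,0,0]],[[0.5,-0.85,0],[0,0,0]]]}}

```text
t: 17.22
eef_pos: [564.7, 139.9, 243.2]
tcp_rot: [3.141, 0.002, 0.001]
ft_force: [-0.0, -0.8, -0.1]
opening: 0.143
```

Request:
{"name": "drive_tool", "arguments": {"increments": [[[0.25,-0.45,0],[0,0,0]],[[0.15,-0.25,0],[0,0,0]],[[0,0,0],[0,0,0]],[[0,0,0],[0,0,0]]]}}

```text
t: 17.55
eef_pos: [575.9, 158.8, 243.7]
tcp_rot: [3.141, 0.002, 0.001]
ft_force: [-0.3, 0.1, -0.8]
opening: 0.14
```

```bash
python3 - <<'E'
from h import *
s=env.state();print(s["eef_pos"].round(1),s["ft_force"],s["opening"])
p=env.read_camera("scene");a=p["pixels"][70:270,220:480]
cv2.imwrite("pics/c8.png",cv2.resize(a,None,fx=2.9,fy=2.9))
for t in ["dipper_tip","dipper_center","jar_rim"]: print(t,[(np.round(d["point"]),d["score"]) for d in env.tip_of(t,p)])
E
```

```text
[575.9 158.8 243.7] [-0.25840898  0.12618709 -0.80987844] 0.13978557369434547
dipper_tip [(array([574., 162., 134.]), 0.66)]
dipper_center [(array([574., 159., 218.]), 0.85)]
jar_rim [(array([575., 156.,  94.]), 0.73)]
```

View pics/c8.png

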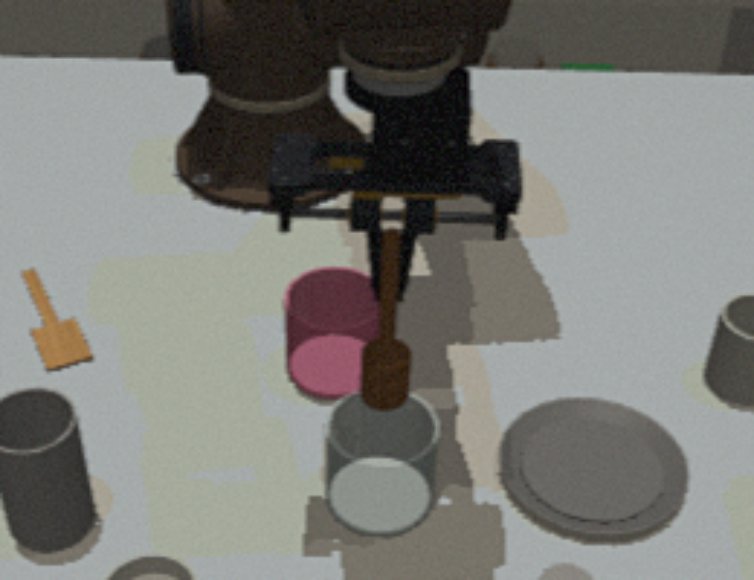

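The dipper is upright over the jar mouth (crop (385,400) over (383,430)). Dip so the foot is at about 25 mm.

Request:
{"name": "drive_tool", "arguments": {"increments": [[[0,0,0.2],[0,0,0]],[[0,0,0.4],[0,0,0]],[[0,0,0.5],[0,0,0]],[[0,0,0.5],[0,0,0]],[[0,0,0.5],[0,0,0]]]}}

```text
t: 18.17
eef_pos: [576.2, 158.2, 180.8]
tcp_rot: [3.142, -0.0, 0.0]
ft_force: [0.1, 0.8, -0.4]
opening: 0.145
```

Request:
{"name": "drive_tool", "arguments": {"increments": [[[0,0,0.5],[0,0,0]],[[0,0,0.5],[0,0,0]],[[0,0,0.3],[0,0,0]],[[0,0,0.1],[0,0,0]],[[0,0,0],[0,0,0]]]}}

```text
t: 18.58
eef_pos: [576.2, 158.5, 139.1]
tcp_rot: [3.141, 0.001, 0.0]
ft_force: [-0.3, -0.2, -0.7]
opening: 0.144
```

Request:
{"name": "drive_tool", "arguments": {"increments": [[[0,0,0],[0,0,0]],[[0,0,0],[0,0,0]],[[0,0,0],[0,0,0]],[[0,0,0],[0,0,0]],[[0,0,0],[0,0,0]]]}}

```text
t: 19.0
eef_pos: [576.5, 158.8, 140.0]
tcp_rot: [-3.142, -0.001, 0.001]
ft_force: [0.3, -0.4, -0.9]
opening: 0.144
```

```bash
python3 - <<'E'
from h import *
s=env.state();print(s["eef_pos"].round(1),s["ft_force"],s["opening"])
p=env.read_camera("scene");a=p["pixels"][70:270,220:480]
cv2.imwrite("pics/c9.png",cv2.resize(a,None,fx=2.9,fy=2.9))
E
```

```text
[576.5 158.8 140. ] [ 0.2948574  -0.38126051 -0.87052331] 0.14367412068272917
```

View pics/c9.png

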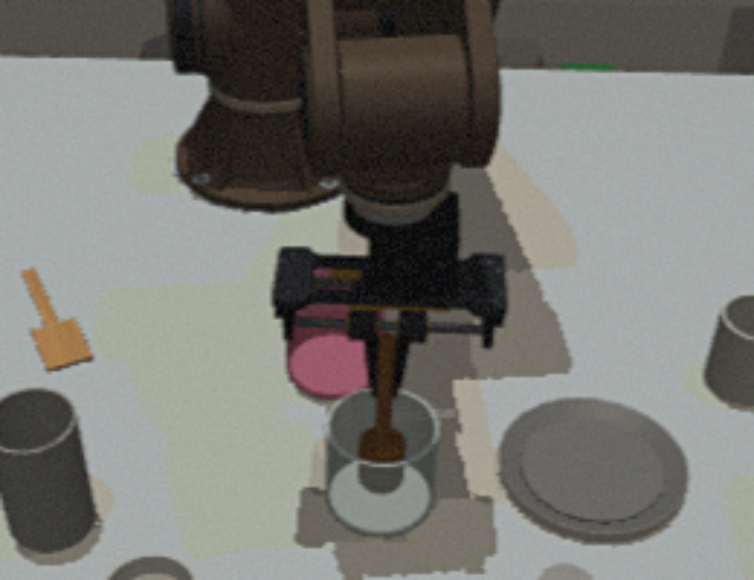

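Request:
{"name": "drive_tool", "arguments": {"increments": [[[0,0,0],[0,0,0]],[[0,0,0],[0,0,0]],[[0,0,0],[0,0,0]],[[0,0,0],[0,0,0]],[[0,0,0],[0,0,0]]]}}

```text
t: 19.47
eef_pos: [576.4, 158.8, 139.6]
tcp_rot: [3.142, -0.0, 0.001]
ft_force: [1.1, -0.6, -1.2]
opening: 0.142
```

Request:
{"name": "drive_tool", "arguments": {"increments": [[[0,0,0],[0,0,0]],[[0,0,0],[0,0,0]],[[0,0,0],[0,0,0]],[[0,0,0],[0,0,0]],[[0,0,0],[0,0,0]]]}}

```text
t: 19.88
eef_pos: [576.4, 158.8, 139.6]
tcp_rot: [3.141, -0.0, 0.001]
ft_force: [1.1, -0.0, -0.8]
opening: 0.142
```

The whole head is inside the jar, 18 mm below the rim, with no contact force, and has been held there for over 1 s. Lift it out and go to the plate at (530,354).

Request:
{"name": "drive_tool", "arguments": {"increments": [[[0,0,-0.2],[0,0,0]],[[0,0,-0.4],[0,0,0]],[[0,0,-0.5],[0,0,0]],[[0,0,-0.6],[0,0,0]],[[0,0,-0.6],[0,0,0]]]}}

```text
t: 20.3
eef_pos: [576.3, 158.7, 209.7]
tcp_rot: [3.141, 0.0, 0.001]
ft_force: [0.3, 0.8, 0.6]
opening: 0.139
```

Request:
{"name": "drive_tool", "arguments": {"increments": [[[0,0,-0.6],[0,0,0]],[[0,0,-0.5],[0,0,0]],[[0,0,-0.3],[0,0,0]],[[0,0,0],[0,0,0]]]}}

```text
t: 20.63
eef_pos: [576.9, 158.9, 252.7]
tcp_rot: [-3.141, -0.003, 0.001]
ft_force: [-0.7, 0.4, -1.2]
opening: 0.145
```

Request:
{"name": "drive_tool", "arguments": {"increments": [[[-0.1,-0.4,0],[0,0,0]],[[-0.2,-0.8,0],[0,0,0]],[[-0.2,-0.9,0],[0,0,0]],[[-0.25,-0.9,0],[0,0,0]],[[-0.25,-0.9,0],[0,0,0]]]}}

```text
t: 21.05
eef_pos: [545.2, 277.4, 249.2]
tcp_rot: [3.141, 0.002, 0.0]
ft_force: [-0.2, 0.2, 0.1]
opening: 0.142
```

Request:
{"name": "drive_tool", "arguments": {"increments": [[[-0.2,-0.9,0],[0,0,0]],[[-0.2,-0.8,0],[0,0,0]],[[-0.15,-0.6,0],[0,0,0]],[[0,-0.3,0],[0,0,0]],[[0,0,0],[0,0,0]]]}}

```text
t: 21.47
eef_pos: [528.9, 355.5, 249.4]
tcp_rot: [3.141, 0.001, 0.003]
ft_force: [-0.4, 0.1, -1.0]
opening: 0.145
```

```bash
python3 - <<'E'
from h import *
s=env.state();print(s["eef_pos"].round(1),s["ft_force"],s["opening"])
for n in("scene","top"):
  p=env.read_camera(n)
  if n=="scene": cv2.imwrite("pics/c10.png",cv2.resize(p["pixels"][90:290,300:560],None,fx=2.9,fy=2.9))
  for t in ["plate_mid","dipper_tip","jar_rim"]: print(t,[(np.round(d["point"]),d["score"]) for d in env.tip_of(t,p)])
E
```

```text
[528.9 355.5 249.4] [-0.37728195  0.09266018 -1.03813529] 0.14543591756156807
plate_mid [(array([530., 354.,   9.]), 0.7)]
dipper_tip [(array([528., 362., 140.]), 0.95)]
jar_rim [(array([403., 109.,  99.]), 0.79), (array([575., 158.,  90.]), 0.58)]
plate_mid [(array([530., 351.,   8.]), 0.8)]
dipper_tip []
jar_rim [(array([396., 106.,  97.]), 0.92)]
```

View pics/c10.png

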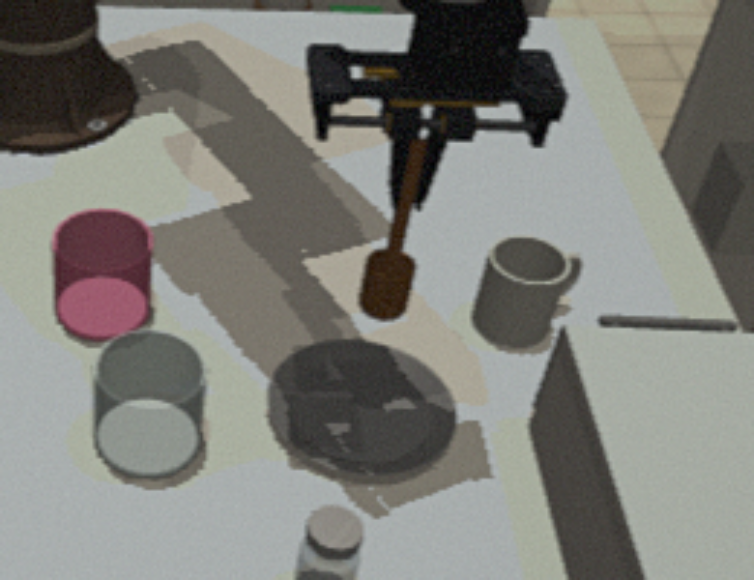

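The dipper looks upright, with a lean in the picture similar to the mug's sides. Lowering onto the plate; contact is expected at TCP z of about 120.6.

Request:
{"name": "drive_tool", "arguments": {"increments": [[[0.03,0.05,0.3],[0,0,0]],[[0,0,0.6],[0,0,0]],[[0,0,0.7],[0,0,0]],[[0,0,0.7],[0,0,0]],[[0,0,0.6],[0,0,0]]]}}

```text
t: 22.28
eef_pos: [530.3, 351.6, 161.7]
tcp_rot: [3.141, 0.001, 0.0]
ft_force: [0.5, 0.7, -0.5]
opening: 0.145
```

Request:
{"name": "drive_tool", "arguments": {"increments": [[[0,0,0.5],[0,0,0]],[[0,0,0.3],[0,0,0]],[[0,0,0.15],[0,0,0]],[[0,0,0],[0,0,0]],[[0,0,0],[0,0,0]]]}}

```text
t: 22.7
eef_pos: [530.9, 352.3, 135.5]
tcp_rot: [-3.141, -0.001, 0.001]
ft_force: [-0.2, -0.9, -0.5]
opening: 0.145
```

Request:
{"name": "drive_tool", "arguments": {"increments": [[[0,0,0.15],[0,0,0]],[[0,0,0.15],[0,0,0]],[[0,0,0.1],[0,0,0]],[[0,0,0],[0,0,0]]]}}

```text
t: 23.03
eef_pos: [530.4, 352.1, 122.5]
tcp_rot: [3.141, 0.001, 0.001]
ft_force: [0.6, 0.1, -0.8]
opening: 0.139
```

Request:
{"name": "drive_tool", "arguments": {"increments": [[[0,0,0.02],[0,0,0]],[[0,0,0.02],[0,0,0]],[[0,0,0],[0,0,0]]]}}

```text
t: 23.28
eef_pos: [530.6, 352.2, 121.9]
tcp_rot: [3.142, -0.0, 0.001]
ft_force: [1.0, -0.6, -0.1]
opening: 0.142
```

Request:
{"name": "drive_tool", "arguments": {"increments": [[[0,0,0.02],[0,0,0]],[[0,0,0],[0,0,0]],[[0,0,0],[0,0,0]]]}}

```text
t: 23.53
eef_pos: [530.7, 352.2, 121.3]
tcp_rot: [3.142, -0.0, 0.001]
ft_force: [0.3, 0.0, -0.1]
opening: 0.145
```

Request:
{"name": "drive_tool", "arguments": {"increments": [[[0,0,0.02],[0,0,0]],[[0,0,0],[0,0,0]],[[0,0,0],[0,0,0]]]}}

```text
t: 23.78
eef_pos: [530.6, 352.2, 120.7]
tcp_rot: [3.142, -0.0, 0.001]
ft_force: [0.2, 0.3, -0.3]
opening: 0.145
```

Request:
{"name": "drive_tool", "arguments": {"increments": [[[0,0,0.015],[0,0,0]],[[0,0,0],[0,0,0]],[[0,0,0],[0,0,0]]]}}

```text
t: 24.03
eef_pos: [530.7, 352.2, 120.2]
tcp_rot: [3.142, -0.0, 0.001]
ft_force: [0.2, -0.4, -0.6]
opening: 0.145
```

Request:
{"name": "drive_tool", "arguments": {"increments": [[[0,0,0.015],[0,0,0]],[[0,0,0],[0,0,0]],[[0,0,0],[0,0,0]]]}}

```text
t: 24.28
eef_pos: [530.8, 352.3, 120.2]
tcp_rot: [-3.141, -0.001, 0.001]
ft_force: [-1.3, -1.1, 4.2]
opening: 0.141
```

Contact at 4 N. Release, opening to jaw 0 and watching.

Request:
{"name": "drive_tool", "arguments": {"increments": [[[0,0,0],[0,0,0]],[[0,0,0],[0,0,0]],[[0,0,0],[0,0,0]],[[0,0,0],[0,0,0]],[[0,0,0],[0,0,0]]], "jaw": 0.3}}

```text
t: 24.7
eef_pos: [530.6, 352.2, 119.6]
tcp_rot: [3.141, 0.0, 0.001]
ft_force: [-0.8, 0.6, -0.8]
opening: 0.436
```

Request:
{"name": "drive_tool", "arguments": {"increments": [[[0,0,0],[0,0,0]],[[0,0,0],[0,0,0]],[[0,0,0],[0,0,0]],[[0,0,0],[0,0,0]],[[0,0,0],[0,0,0]]]}}

```text
t: 25.12
eef_pos: [530.6, 352.2, 119.8]
tcp_rot: [3.142, -0.0, 0.001]
ft_force: [0.2, -0.2, -0.1]
opening: 0.649
```

```bash
python3 - <<'E'
from h import *
s=env.state();print(s["eef_pos"].round(1),s["ft_force"],s["opening"])
p=env.read_camera("scene")
cv2.imwrite("pics/c11.png",cv2.resize(p["pixels"][90:290,300:560],None,fx=2.9,fy=2.9))
E
```

```text
[530.6 352.2 119.8] [ 0.18321661 -0.2000456  -0.06511783] 0.6488028293050725
```

View pics/c11.png

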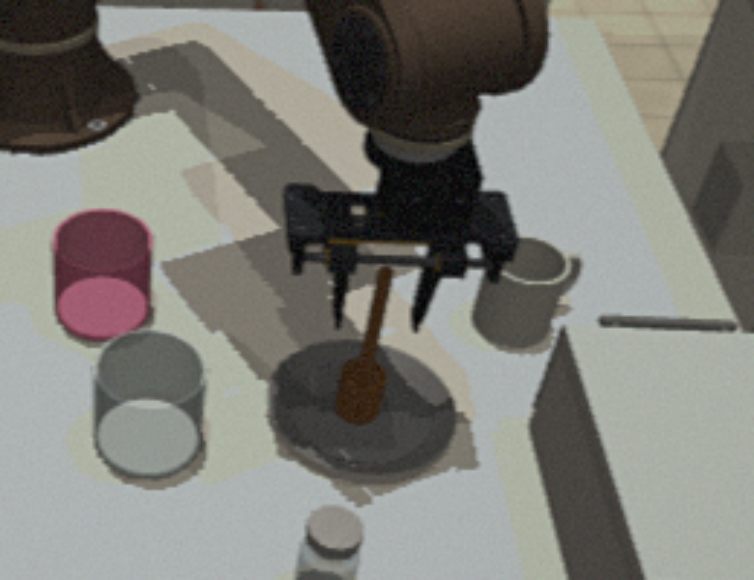

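The dipper stands free on the plate's middle. Retreat straight up.

Request:
{"name": "drive_tool", "arguments": {"increments": [[[0,0,-0.2],[0,0,0]],[[0,0,-0.4],[0,0,0]],[[0,0,-0.5],[0,0,0]],[[0,0,-0.6],[0,0,0]],[[0,0,-0.6],[0,0,0]]]}}

```text
t: 25.58
eef_pos: [530.6, 352.2, 190.6]
tcp_rot: [-3.141, -0.001, 0.001]
ft_force: [-0.2, -0.8, 0.0]
opening: 0.65
```

Request:
{"name": "drive_tool", "arguments": {"increments": [[[0,0,-0.6],[0,0,0]],[[0,0,-0.6],[0,0,0]],[[0,0,-0.5],[0,0,0]],[[0,0,-0.3],[0,0,0]],[[0,0,0],[0,0,0]]]}}

```text
t: 26.0
eef_pos: [531.1, 352.6, 251.6]
tcp_rot: [-3.14, -0.004, 0.001]
ft_force: [1.1, -0.1, -0.4]
opening: 0.649
```

Request:
{"name": "drive_tool", "arguments": {"increments": [[[-0.2,0.3,0],[0,0,0]],[[-0.3,0.6,0],[0,0,0]],[[-0.3,0.6,0],[0,0,0]],[[-0.2,0.3,0],[0,0,0]],[[0,0,0],[0,0,0]]]}}

```text
t: 26.42
eef_pos: [499.8, 296.9, 248.7]
tcp_rot: [3.141, 0.001, -0.0]
ft_force: [-0.4, -0.1, -0.7]
opening: 0.647
```

```bash
python3 - <<'E'
from h import *
s=env.state();print(s["t"],s["eef_pos"].round(1),s["ft_force"],s["opening"])
p=env.read_camera("scene")
cv2.imwrite("pics/end.png",p["pixels"])
for t in ["lid_knob","jar_rim","dipper_tip","dipper_center","plate_mid","canister"]: print(t,[(np.round(d["point"]),round(d["score"],2)) for d in env.tip_of(t,p)])
E
```

```text
26.4167 [499.8 296.9 248.7] [-0.37852982 -0.05077    -0.74121012] 0.6470625487651384
lid_knob [(array([ 465., -362.,   38.]), 0.8)]
jar_rim [(array([571., 157.,  93.]), 0.95), (array([402., 109.,  96.]), 0.68), (array([ 626., -142.,    6.]), 0.35)]
dipper_tip [(array([533., 358.,   9.]), 0.57), (array([ 342., -211.,   -2.]), 0.26)]
dipper_center [(array([530., 352.,  95.]), 0.96)]
plate_mid [(array([525., 350.,   7.]), 0.7)]
canister []
```

View pics/end.png

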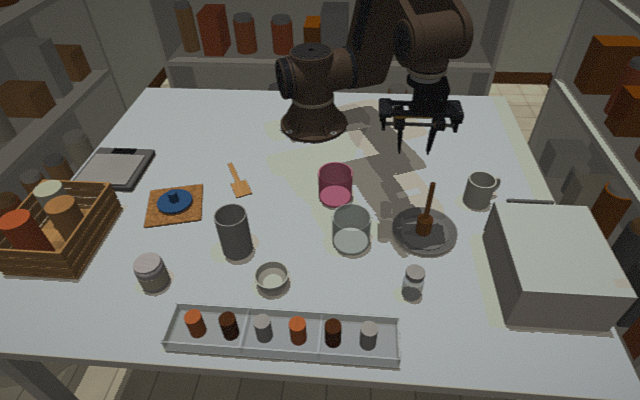

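Everything is in place: the lid is on the mat at (174,202), the jar is unmoved at (351,230), and the dipper stands on the plate at (425,222).

```bash
python3 -c "
from cell import env
print(env.job_done())"
```

```text
the job is handed in; nothing more can be done
None
```

The job is done and handed in, with the robot clock at about 26 s of the 72 s allowed.

- **Lid:** I lifted it by its knob and laid it flat, knob up, near the middle of the cork mat. The last look put the knob at about (465, -362, 38), against a mat centre of about (468, -365).
- **Dip:** The dipper was held upright in the jar with its foot about 27 mm above the shelf. That put its whole head about 18 mm below the rim, and I kept it there for more than 1 s with no contact force.
- **Plate:** The dipper stands upright on its head near the centre of the plate. It was set down at about (531, 352), and the plate's centre is about (530, 353).
- **Forces:** The highest force reading was about 16 N, when the lid met the mat. The dipper touched the plate at about 4 N.
- **Everything else:** The final picture shows the jar and the other things where they stood at the start, and the gripper clear of everything.

**Checks that disagreed:** The last network readings differed from my own values by 4–6 mm, which is about their stated error. The network also missed the canister in the last look, but it shows in the picture where it stood before.

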